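# Angle a length of profile past the post into the stock bay

## Task

Gently push the length of aluminium profile into the stock bay with your fingertips: angle its orange end in behind the steel post first, then push the black end round until the profile lies between the two blue stops with its whole length against the fence. Only push or slide it along the worktop, never grip or lift it, and leave the other things on the bench where they are. Finish with the hand clear of everything.

Things in the scene. Friction and masses are not known exactly. Their poses are not given: they have to be found in the camera images.
- profile: Loose straight slotted aluminium profile on the worktop, 24 wide (x), 200 long (y), 24 high (z) mm, about 0.18 kg (varies by a third), ordinary sliding friction. Origin: centre of its underside. y axis: along it to the orange-capped end; x axis: across it, roughly towards the fence at the start.
- orange_end (a point): centre of the profile's orange end face (left end seen from the robot), 12 mm above its underside
- black_end (a point): centre of the profile's black end face (right end seen from the robot), 12 mm above its underside
- bay: Fixed stock bay: upright aluminium fence 252 long, 6 thick, 40 high, a blue stop block (30 high) at each end. Origin: worktop height, middle of the fence's front face. x: into the fence, away from the robot (front face x = 0, open space x < 0); y: along the fence to the left. Stops: inner faces at y = +112 and -112, 14 wide, sticking out to x = -30. No floor; all in mm.
- post: Fixed upright steel post, 18 diameter, 55 high (mm), black rubber top, yellow ring, in front of the left part of the bay. Origin: at its foot on its axis, 55 in front of the fence's front face (a 46 gap between post and fence) and 44 to 60 left of the fence's middle.
- timer: Bystander, loose: white kitchen-style timer lying flat, 62x62x18 mm; origin under its centre
- petri_dish: Bystander, loose: petri dish with yellow agar, 59 across, 13 high mm; origin under its centre
- slide_box: Bystander, loose: white and teal cardboard box, 32x84x29 mm; origin under its centre
- dropper_bottle: Bystander, loose: amber dropper bottle with black bulb, 36 across, 100 high mm; origin under its centre
- vial_1: Bystander, loose: glass vial with white cap, 26 across, 55 high mm; origin under its centre
- tape_roll: Bystander, loose: roll of cream tape lying flat, 62 across, 19 high mm; origin under its centre
- felt_pen: Bystander, loose: grey and black marker pen lying down, 134x14x12 mm; origin under its centre

How it is judged (in metres and radians):
On the way:
1. the orange end is in behind the post (between post and fence, past the post's axis) while the black end is still out in front of the bay (y of orange_end in the frame of bay above 0.062 m and x of orange_end in the frame of bay above -0.046 m and x of black_end in the frame of bay below -0.025 m), for 0.1 s.
At the end, for the whole second after the job is handed in: the profile lies flat on the worktop at rest, between the two stops, each end within 7 mm of touching the fence (x of each of orange_end, black_end in the frame of bay above -0.019 m and y of orange_end in the frame of bay below 0.114 m and y of black_end in the frame of bay above -0.114 m and height (world z) of profile below 0.004 m and angle between profile's own z axis and vertical below 0.05 rad and linear speed of profile below 0.01 m/s).
It fails at once if the profile is lifted or tipped off the worktop (more than 6 mm, or 0.12 rad) (height (world z) of profile above 0.006 m or angle between profile's own z axis and vertical above 0.12 rad).
It fails at once if the profile is gripped or rammed: more than 40 N between fingers and profile (contact force between the fingers and profile above 40 N).
It fails at once if a bystander is moved by more than 15 mm (distance of any of timer, petri_dish, slide_box, dropper_bottle, vial_1, tape_roll, felt_pen from where it was at the start of the episode above 0.015 m).
It also fails if it takes over 72 s, if anything falls off the work surface, if the arm or the gripper's body presses on something with over 40 N, if the wrist force passes 120 N, or if a joint passes its speed limit or range.

## Robot

A 6-joint arm with a two-finger parallel gripper is mounted at the origin on a cart in front of the work surface, level with it; the furniture and walls round the work are solid. World frame = base frame: x ahead of the robot, y to its left, z up, the work surface at z = 0. Lengths are in mm, angles in rad, forces in N, time in s.
With the tool pointing down it reaches from about 375 to 825 mm from the base axis. Payload 5.5 kg.
Tool frame: the origin (TCP) lies midway between the tips of the shut fingers; the grasp point (between the pads) lies 19 mm behind it; z points along the fingers, y is the line along which they close (so a half turn about z gives the same grasp; the last joint's range is limited). The gripper opens to 85 mm and grips with 20 to 120 N. Pads are 22 mm wide; open, the fingers measure 114 mm over their backs; the gripper's body (76 mm by 85 mm) begins 54 mm behind the grasp point. The pads swing forward as they close: fully open they stand 13 mm farther back than shut.
Start: joints at [1.284, 0.314, -0.047, 1.21, 0, 1.571], TCP at [169.727, 575.489, 231.299] pointing down, gripper open.
Joint ranges: [-2.67, 2.67], [-0.69, 1.73], [-1.03, 1.25], [-2.08, 2.16], [-1.42, 1.45], [-3.14, 3.14]. Speed limits (rad/s): [2.39, 2.39, 3.01, 3.14, 3.14, 3.14].

## Interface

Orientations are given as a unit quaternion [x, y, z, w].
In Python, from station import r gives the robot as it stands.
- The arm moves only by the tool carry_out, never from a script. Its argument "plan" is text: rows parted by semicolons, each of 4 numbers parted by spaces: the shift along the tool's x, y, z in m, then the turn about the tool's z in degrees. A call has exactly 8 rows; each row shifts and turns the commanded pose from where the row before left it, along the tool's axes as they then stand; what a row does not reach is not made up. A row lasts 1/10 s, in which the tool goes at most 50 mm and 8.59 degrees, less where a joint would pass 70% of its speed; a pose out of reach is approached as far as the arm can. A call is refused whole if a number of a shift passes 0.05 or a number of a turn 8.59, either way. A call with a gripper value outside its range is refused whole. "jaw" is the finger opening in m, from 0 to 0.0854, set as the call begins (left out, the last holds). The fingers move at their own pace and stop on an object; "squeeze" is the grip in N (left out, the last holds). Time passes only in rows, so rows that do not move let the fingers close, or fill a call up. It gives the time, the measured TCP pose, the force, the opening and the grip force at its end, in the units of the state.
- r.sense(): the state, without advancing time (a new reading comes with each control period).
- r.camera(name): name is "scene" or "top"; returns a dict with "img" (420x560x3 uint8, red, green, blue), "vfov" (degrees; the focal length in pixels is half the picture's height over the tangent of half this angle, whatever the lens; pixels are square), "cx", "cy" (the principal point, pixels), "eye" and "rotation" of the camera in the world. Camera axes: x right, y down, z forward; pixel columns grow to the right and rows downward; lengths in mm; the calibration is good to about 2 mm. A picture is of the moment at which its call begins. There is no depth.
- r.close_job(): hands the job in; it is judged then, once.
Trained networks look in a picture, given as the dict that the camera call returned (one of the last four; its "shot" number tells which), for a name from the list of things; names that differ only in an ending like _2 or _b are one class to them, and where a whole thing is asked for, a point or a joint stands for the part that bears it (a point fixed in the world has none). Each returns a list of dicts, best first, with "conf" (0 to 1); they miss things now and then, are a little off and sometimes report something else, mostly with a low value. They report only what shows in the picture. A call takes as long as a camera call.
- r.recognise(picture, query): "extent" ([left, top, right, bottom] as shares, 0 to 1, of the picture: columns of its width, rows of its height, round what is visible of it).
- r.outline_of(picture, query): "mask" (420x560 bool, what is visible of it) and "extent" ([left, top, right, bottom] as shares, 0 to 1, of the picture: columns of its width, rows of its height, round what is visible of it).
- r.spot_point(picture, query): "xy" ([column, row] as shares, 0 to 1, of the picture: columns of its width, rows of its height: a listed point, or the origin of a listed thing).
The state is a dict: "time_s": time; "q": joint angles; "joint_vel": joint speeds; "effort": joint torques, N m; "position": TCP position; "ee_rot": TCP orientation; "contact_force": force on the tool from outside, world axes, zero at the start; "torque": the same for the moment, N m; "finger_gap": opening from 0.0 (shut) to 1.0 (fully open); "grasp_force": force on a finger pad.
Only numpy, scipy, OpenCV 4.12 (cv2) and the standard library are available. Lean on these libraries where they do the work, as an engineer would, in place of code of your own. Each camera call takes 0.05 s, during which the arm holds its last target. There are 200 camera calls.

## Working session

There is one attempt and no reset: what is moved stays moved. The work goes in short steps, Python scripts to look and compute and a tool call to move; the robot and the scene stay as the last step left them, time stands still between calls to the robot, and variables do not carry over. Pictures are saved under pics/ and viewed, at most 10 in all, crops included, and the job is handed in when it is done.

Besides the shell and the picture viewer there is one more tool, called as a command line: name --argument value ..., lists and objects as JSON in quotes. carry_out: Moves the arm, as the interface text tells. Its arguments: {"type":"object","properties":{"plan":{"type":"string"},"jaw":{"type":"number"},"squeeze":{"type":"number"}},"required":["plan"]}

```bash
mkdir -p pics; cat > h.py <<'E'
import numpy as np, cv2
from station import r
def ray(c,u,v):
    H=c["img"].shape[0]; f=H/2/np.tan(np.radians(c["vfov"])/2)
    d=np.array([(u-c["cx"])/f,(v-c["cy"])/f,1.]); return np.array(c["eye"]), np.array(c["rotation"])@d
def onz(c,u,v,z):
    e,d=ray(c,u,v); return e+d*(z-e[2])/d[2]
def proj(c,p):
    H=c["img"].shape[0]; f=H/2/np.tan(np.radians(c["vfov"])/2)
    q=np.array(c["rotation"]).T@(np.array(p,float)-np.array(c["eye"])); return c["cx"]+f*q[0]/q[2], c["cy"]+f*q[1]/q[2]
def save(c,n): cv2.imwrite("pics/"+n+".png",cv2.resize(c["img"][:,:,::-1],(800,600)))
E
python3 - <<'E'
from h import *
s=r.sense(); print(s)
for n in ("top","scene"):
    c=r.camera(n); save(c,n+"0"); print(n,c["vfov"],c["cx"],c["cy"],c["eye"],c["rotation"])
    for q,z in (("orange_end",12),("black_end",12),("profile",0),("bay",0),("post",0),("timer",0),("petri_dish",0),("slide_box",0),("dropper_bottle",0),("vial_1",0),("tape_roll",0),("felt_pen",0)):
        for d in r.spot_point(c,q)[:2]:
            u,v=d["xy"][0]*560,d["xy"][1]*420
            print(q,round(d["conf"],2),round(u),round(v),onz(c,u,v,z).round(0))
E
```

```text
{'time_s': 0.0, 'q': array([ 1.28400836e+00,  3.14216946e-01, -4.81030416e-02,  1.21019036e+00,
        3.41449208e-05,  1.57078707e+00]), 'joint_vel': array([ 0.0004154 ,  0.00107806,  0.00033414,  0.00166997, -0.00097299,
        0.0011418 ]), 'effort': array([-4.19903172e-04, -5.39598656e+01,  3.39744759e+01,  1.94765953e-02,
       -6.03680928e-05, -5.07172757e-06]), 'position': array([169.54661124, 574.93389545, 230.42949877]), 'ee_rot': array([ 1.42898465e-01,  9.89736982e-01, -8.45773850e-04, -1.39370514e-04]), 'contact_force': array([-0.05692577,  0.09068673, -0.03578034]), 'torque': array([ 0.02058536,  0.02267463, -0.02292615]), 'grasp_force': 0.0, 'finger_gap': 0.9989733120337771}
top 52.27596292740249 284.24750750924363 211.49531492606104 [ 389.41074807    3.01562767 1234.40737238] [ 0.71350684 -0.69809589  0.03446882 -0.04880594]Traceback (most recent call last):
  File "<stdin>", line 8, in <module>
  File "h.py", line 7, in onz
    e,d=ray(c,u,v); return e+d*(z-e[2])/d[2]
        ~~~^^^^^^^
  File "h.py", line 5, in ray
    d=np.array([(u-c["cx"])/f,(v-c["cy"])/f,1.]); return np.array(c["eye"]), np.array(c["rotation"])@d
                                                                             ~~~~~~~~~~~~~~~~~~~~~~~^~
ValueError: matmul: Input operand 1 has a mismatch in its core dimension 0, with gufunc signature (n?,k),(k,m?)->(n?,m?) (size 3 is different from 4)
```

```bash
sed -i 's/np.array(c\["rotation"\])/Rm(c)/g; s/^def ray/def Rm(c): return Rotation.from_quat(c["rotation"]).as_matrix()\ndef ray/; 1a from scipy.spatial.transform import Rotation' h.py
python3 - <<'E'
from h import *
for n in ("top","scene"):
    c=r.camera(n); save(c,n+"0"); print(n,c["vfov"],c["eye"],Rm(c).round(2).tolist())
    for q,z in (("orange_end",12),("black_end",12),("profile",0),("bay",0),("post",0),("timer",0),("petri_dish",0),("slide_box",0),("dropper_bottle",0),("vial_1",0),("tape_roll",0),("felt_pen",0)):
        for d in r.spot_point(c,q)[:2]:
            u,v=d["xy"][0]*560,d["xy"][1]*420
            print(q,round(d["conf"],2),round(u),round(v),onz(c,u,v,z).round(0))
E
```

```text
top 52.27596292740249 [ 389.41074807    3.01562767 1234.40737238] [[0.02, -0.99, 0.12], [-1.0, -0.02, 0.02], [-0.02, -0.12, -0.99]]
orange_end 0.95 228 230 [477. 189.  12.]
black_end 0.58 296 223 [501.  -6.  12.]
profile 0.73 261 225 [494.  96.   0.]
bay 0.67 240 185 [611. 162.   0.]
post 0.57 215 198 [571. 233.   0.]
timer 0.67 376 245 [ 445. -235.    0.]
petri_dish 0.54 363 202 [ 568. -198.    0.]
slide_box 0.62 160 230 [474. 391.   0.]
dropper_bottle 0.72 150 159 [684. 432.   0.]
dropper_bottle 0.7 189 256 [401. 300.   0.]
vial_1 0.67 146 185 [606. 438.   0.]
tape_roll 0.64 188 255 [403. 305.   0.]
felt_pen 0.51 430 201 [ 574. -392.    0.]
scene 57.233072241940704 [  50.53120766 -758.31378597  934.12967888] [[0.84, -0.37, 0.4], [-0.54, -0.59, 0.6], [0.01, -0.72, -0.69]]
black_end 0.88 258 227 [494. -10.  12.]
bay 0.72 262 185 [622. 176.   0.]
post 0.64 241 186 [554. 211.   0.]
timer 0.92 286 282 [ 451. -234.    0.]
timer 0.31 191 182 [404. 330.  -0.]
petri_dish 0.66 309 254 [ 571. -185.    0.]
slide_box 0.81 196 167 [459. 405.   0.]
dropper_bottle 0.73 288 288 [ 447. -253.    0.]
dropper_bottle 0.62 240 148 [671. 424.   0.]
vial_1 0.56 224 153 [596. 429.   0.]
tape_roll 0.51 192 184 [403. 318.  -0.]
felt_pen 0.65 354 305 [ 568. -398.    0.]
```

View pics/top0.png

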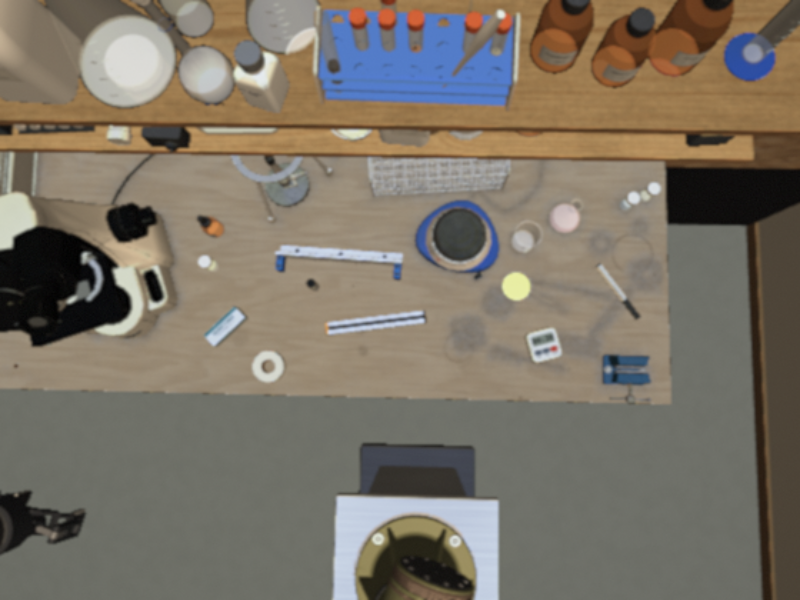

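View pics/scene0.png

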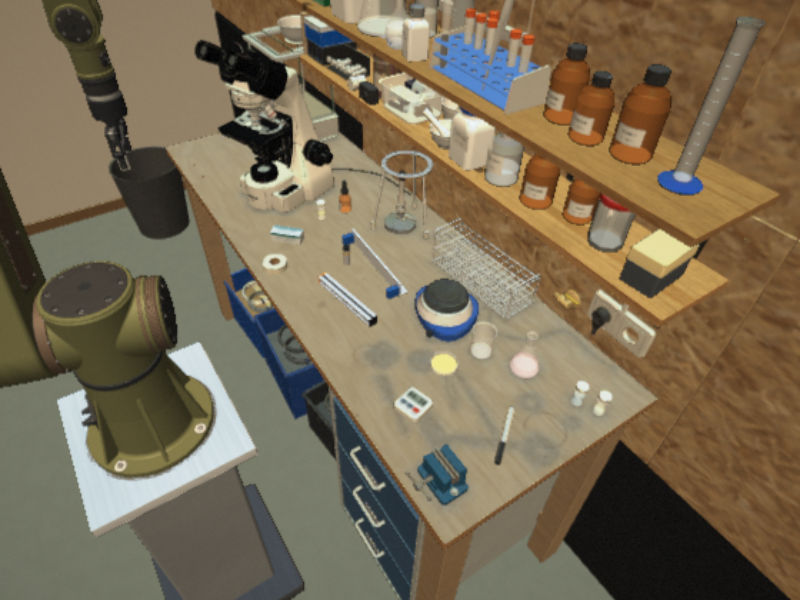

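```bash
cat >> h.py <<'E'
from scipy.optimize import minimize
def box(x0,x1,y0,y1,z1): return np.array([[x,y,z] for x in (x0,x1) for y in (y0,y1) for z in (0,z1)],float)
PROF=[box(-12,12,-100,100,24)]
BAY=[box(0,6,-126,126,40),box(-30,0,112,126,30),box(-30,0,-126,-112,30)]
_t=np.linspace(0,2*np.pi,24); POST=[np.array([[9*np.cos(a),9*np.sin(a),z] for a in _t for z in (0,55)])]
def pose(P,p):
    a=p[2]; R=np.array([[np.cos(a),-np.sin(a),0],[np.sin(a),np.cos(a),0],[0,0,1]]); return P@R.T+[p[0],p[1],0]
def render(c,boxes,p,S=4):
    m=np.zeros((420*S,560*S),np.uint8)
    for b in boxes:
        pts=np.array([proj(c,q) for q in pose(b,p)])
        cv2.fillConvexPoly(m,cv2.convexHull(np.round((pts+.5)*S).astype(np.int32)),1)
    return cv2.resize(m.astype(np.float32),(560,420),interpolation=cv2.INTER_AREA)
def fit(cams,q,boxes,p0):
    ms=[(c,d[0]["mask"].astype(np.float32)) for c in cams for d in [r.outline_of(c,q)] if d and d[0]["conf"]>.3]
    f=lambda x:sum(1-np.minimum(m,g).sum()/np.maximum(m,g).sum() for c,m in ms for g in [render(c,boxes,[x[0],x[1],x[2]/100])])
    x0=np.array([p0[0],p0[1],p0[2]*100])
    o=minimize(f,x0,method="Nelder-Mead",options=dict(initial_simplex=[x0,x0+[15,0,0],x0+[0,15,0],x0+[0,0,10]],xatol=.1,fatol=1e-4))
    return np.array([o.x[0],o.x[1],o.x[2]/100]),o.fun,len(ms)
def inbay(b,P):
    a=b[2]; d=np.array(P[:2])-b[:2]; return np.array([np.cos(a)*d[0]+np.sin(a)*d[1],-np.sin(a)*d[0]+np.cos(a)*d[1]])
def outbay(b,P):
    a=b[2]; return np.array([np.cos(a)*P[0]-np.sin(a)*P[1]+b[0],np.sin(a)*P[0]+np.cos(a)*P[1]+b[1]])
def ends(p): return [pose(np.array([[0,s,0.]]),p)[0] for s in (100,-100)]
E
python3 - <<'E'
from h import *
t=r.camera("top"); s=r.camera("scene")
for cams in ([t],[s],[t,s]):
    print("prof",fit(cams,"profile",PROF,[490,92,.1])); print("bay",fit(cams,"bay",BAY,[615,165,0.1])); print("post",fit(cams,"post",POST,[565,222,0]))
im=cv2.resize(t["img"][155:245,175:295,::-1],(800,600),interpolation=cv2.INTER_CUBIC)
b=fit([t,s],"bay",BAY,[615,165,0.1])[0]; p=fit([t,s],"profile",PROF,[490,92,.1])[0]
for bs,q in ((BAY,b),(PROF,p)):
    m=np.kron((render(t,bs,q)[155:245,175:295]>.5).astype(np.uint8),np.ones((7,7),np.uint8)); m=cv2.resize(m,(800,600),interpolation=0)
    cv2.drawContours(im,cv2.findContours(m,0,2)[0],-1,(0,0,255),1)
cv2.imwrite("pics/crop.png",im)
po=fit([t,s],"post",POST,[565,222,0])[0]
print("post in bay",inbay(b,po),"ends",[inbay(b,e) for e in ends(p)])
E
```

```text
prof (array([4.9e+02, 9.2e+01, 1.0e-01]), np.float64(0.0), 0)
bay (array([ 6.24238629e+02,  1.67884346e+02, -1.77259075e-02]), np.float64(0.40419119596481323), 1)
post (array([ 5.63211335e+02,  2.15247209e+02, -8.40895350e-03]), np.float64(0.5653082132339478), 1)
prof (array([4.91724698e+02, 8.98872576e+01, 1.31627288e-01]), np.float64(0.10230529308319092), 1)
bay (array([ 6.15756624e+02,  1.68458780e+02, -3.87570832e-02]), np.float64(0.18441873788833618), 1)
post (array([565., 222.,   0.]), np.float64(0.0), 0)
prof (array([4.91724698e+02, 8.98872576e+01, 1.31627288e-01]), np.float64(0.10230529308319092), 1)
bay (array([ 6.17920068e+02,  1.68229553e+02, -3.16228512e-02]), np.float64(0.6495353579521179), 2)
post (array([ 5.63211335e+02,  2.15247209e+02, -8.40895350e-03]), np.float64(0.5653082132339478), 1)
post in bay [-56.16796561  45.26439126] ends [array([-139.9078819 ,   16.37730644]), array([-107.40268474, -180.96354629])]
```

View pics/crop.png

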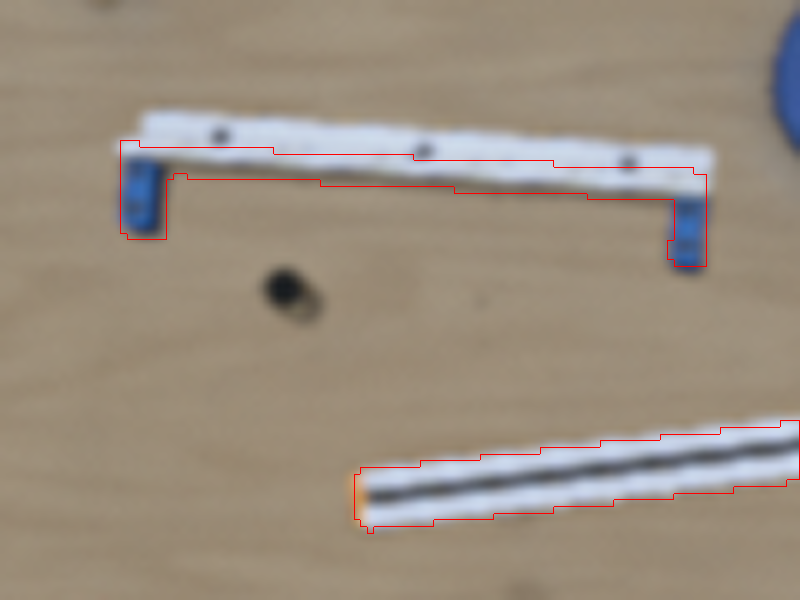

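```bash
python3 - <<'E'
from h import *
t=r.camera("top"); s=r.camera("scene")
ms=[]
for c in (t,s):
    h=cv2.cvtColor(c["img"],cv2.COLOR_RGB2HSV)
    m=((h[...,0]>100)&(h[...,0]<125)&(h[...,1]>110)).astype(np.float32)
    k=cv2.dilate((render(c,BAY,[618,168,-.03])>0).astype(np.uint8),np.ones((13,13))); ms.append((c,m*k)); print((m*k).sum())
for sel in (ms[:1],ms[1:],ms):
    f=lambda x:sum(1-np.minimum(m,g).sum()/np.maximum(m,g).sum() for c,m in sel for g in [render(c,BAY[1:],[x[0],x[1],x[2]/100])])
    x0=np.array([620,168,-3.]); o=minimize(f,x0,method="Nelder-Mead",options=dict(initial_simplex=[x0,x0+[12,0,0],x0+[0,12,0],x0+[0,0,6]],xatol=.1,fatol=1e-4)); print(o.x,o.fun)
b=o.x*[1,1,.01]
print("post top",onz(t,175+285/6.667-.5,155+290/6.667-.5,55), inbay(b,onz(t,175+285/6.667-.5,155+290/6.667-.5,55)))
print([inbay(b,e) for e in ends([491.7,89.9,.1316])],ends([491.7,89.9,.1316]))
im=np.zeros((600,800,3),np.uint8)
for i,(c,(x,y)) in enumerate(((t,(188,165)),(s,(225,150)))):
    cr=cv2.resize(c["img"][y:y+48,x:x+128 if i==0 else x+128,::-1],(800,300),interpolation=cv2.INTER_CUBIC)
    for bx in BAY+[]:
        for q in pose(bx,b):
            u,v=proj(c,q); cv2.circle(cr,(int((u+.5-x)*6.25),int((v+.5-y)*6.25)),2,(0,0,255),-1)
    im[i*300:i*300+300]=cr
cv2.imwrite("pics/c2.png",im)
E
```

```text
83.0
108.0
[618.77008958 168.55168649  -4.17156516] 0.4595034718513489
[617.91102063 167.20701466  -3.62673796] 0.32061368227005005
[617.67749226 168.23525767  -4.49517477] 0.777586042881012
post top [562.88297831 216.68444935  55.        ] [-56.9163052   45.93797053]
[array([-139.89371136,   14.5283901 ]), array([-104.76651647, -182.36264621])] [array([478.5779525, 189.035321 ,   0.       ]), array([504.8220475,  -9.235321 ,   0.       ])]
```

View pics/c2.png

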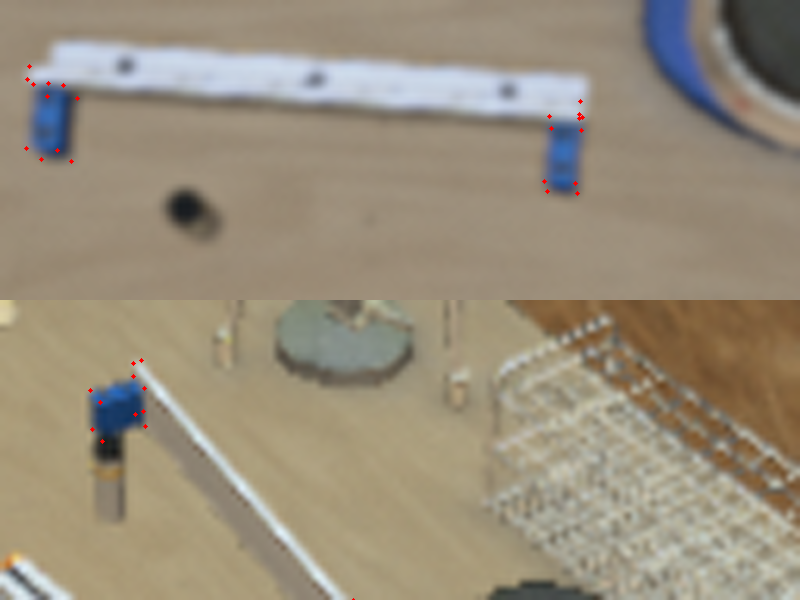

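```bash
cat >> h.py <<'E'
B=np.array([617.5,168,-.045])
def psi(s):
    y=Rotation.from_quat(s["ee_rot"]).as_matrix()[:,1]; return np.degrees(np.arctan2(y[1],y[0]))
def plan(tx,ty,tz,tp,n=8,start=None):
    """rows to world target, n rows even; print"""
    s=r.sense(); p,a=(s["position"],psi(s)) if start is None else (np.array(start[:3],float),start[3])
    d=(np.array([tx,ty,tz])-p)/n; t=(a-tp)/n; rows=[]
    for i in range(n):
        c,S=np.cos(np.radians(a)),np.sin(np.radians(a)); y=np.array([c,S]); x=np.array([-S,c])
        rows.append("%.4f %.4f %.4f %.2f"%(d[:2]@x/1e3,d[:2]@y/1e3,-d[2]/1e3,t)); a-=t
    print("; ".join(rows))
E
python3 - <<'E'
from h import *
plan(449,84,80,97.5,16)
E
```

```text
-0.0254 -0.0245 0.0095 -1.50; -0.0248 -0.0252 0.0095 -1.50; -0.0241 -0.0258 0.0095 -1.50; -0.0234 -0.0264 0.0095 -1.50; -0.0227 -0.0270 0.0095 -1.50; -0.0220 -0.0276 0.0095 -1.50; -0.0213 -0.0282 0.0095 -1.50; -0.0206 -0.0287 0.0095 -1.50; -0.0198 -0.0293 0.0095 -1.50; -0.0190 -0.0298 0.0095 -1.50; -0.0182 -0.0303 0.0095 -1.50; -0.0174 -0.0307 0.0095 -1.50; -0.0166 -0.0312 0.0095 -1.50; -0.0158 -0.0316 0.0095 -1.50; -0.0150 -0.0320 0.0095 -1.50; -0.0141 -0.0324 0.0095 -1.50
```

carry_out --plan "-0.025 -0.025 0.009 -1.5; -0.025 -0.025 0.009 -1.5; -0.024 -0.026 0.009 -1.5; -0.023 -0.026 0.009 -1.5; -0.023 -0.027 0.009 -1.5; -0.022 -0.028 0.009 -1.5; -0.021 -0.028 0.009 -1.5; -0.021 -0.029 0.009 -1.5" --jaw 0.085

```text
time_s: 3.3
position: [309.5, 328.3, 159.2]
ee_rot: [0.038, 0.999, 0.0, 0.0]
contact_force: [0.3, 0.1, -1.1]
finger_gap: 0.996
grasp_force: 0.0
```

carry_out --plan "-0.020 -0.029 0.009 -1.5; -0.019 -0.030 0.009 -1.5; -0.018 -0.030 0.009 -1.5; -0.017 -0.031 0.009 -1.5; -0.017 -0.031 0.009 -1.5; -0.016 -0.031 0.009 -1.5; -0.015 -0.032 0.009 -1.5; -0.014 -0.032 0.009 -1.5"

```text
time_s: 4.1
position: [449.5, 83.7, 87.2]
ee_rot: [-0.066, 0.998, 0.0, 0.0]
contact_force: [0.3, 0.2, -0.5]
finger_gap: 0.994
grasp_force: 0.0
```

```bash
python3 - <<'E'
from h import *
s=r.sense(); print(s["position"],psi(s),s["time_s"])
plan(449,84,-5,97.5,7)
E
```

```text
[449.5318822   83.67142114  87.23042629] 97.62097773627163 4.1
0.0001 0.0001 0.0132 0.02; 0.0001 0.0001 0.0132 0.02; 0.0001 0.0001 0.0132 0.02; 0.0001 0.0001 0.0132 0.02; 0.0001 0.0001 0.0132 0.02; 0.0001 0.0001 0.0132 0.02; 0.0001 0.0001 0.0132 0.02
```

carry_out --plan "0 0 0.013 0; 0 0 0.013 0; 0 0 0.013 0; 0 0 0.013 0; 0 0 0.013 0; 0 0 0.013 0; 0 0 0.008 0; 0 0 0.004 0"

```text
time_s: 4.9
position: [448.3, 84.9, -3.3]
ee_rot: [-0.066, 0.998, -0.0, -0.0]
contact_force: [-0.1, 0.5, 1.0]
finger_gap: 0.992
grasp_force: 0.0
```

carry_out --plan "-0.003 0 0 0; -0.003 0 0 0; -0.003 0 0 0; -0.003 0 0 0; -0.003 0 0 0; -0.003 0 0 0; 0 0 0 0; 0 0 0 0"

```text
time_s: 5.7
position: [466.5, 87.3, -2.7]
ee_rot: [-0.066, 0.998, -0.0, -0.0]
contact_force: [-0.6, -0.3, 0.7]
finger_gap: 0.997
grasp_force: 0.0
```

```bash
python3 - <<'E'
from h import *
c=r.camera("scene"); x,y=170,140
cv2.imwrite("pics/a.png",cv2.resize(c["img"][y:y+120,x:x+160,::-1],(800,600),interpolation=cv2.INTER_CUBIC))
print(r.sense()["contact_force"])
plan(540,93,-3,76,16)
E
```

```text
[ 0.41168283  0.86393958 -0.17245519]
-0.0046 -0.0003 0.0000 1.35; -0.0046 -0.0001 0.0000 1.35; -0.0046 -0.0000 0.0000 1.35; -0.0046 0.0001 0.0000 1.35; -0.0046 0.0002 0.0000 1.35; -0.0046 0.0003 0.0000 1.35; -0.0046 0.0004 0.0000 1.35; -0.0046 0.0005 0.0000 1.35; -0.0046 0.0006 0.0000 1.35; -0.0046 0.0007 0.0000 1.35; -0.0045 0.0008 0.0000 1.35; -0.0045 0.0009 0.0000 1.35; -0.0045 0.0010 0.0000 1.35; -0.0045 0.0011 0.0000 1.35; -0.0044 0.0012 0.0000 1.35; -0.0044 0.0014 0.0000 1.35
```

View pics/a.png

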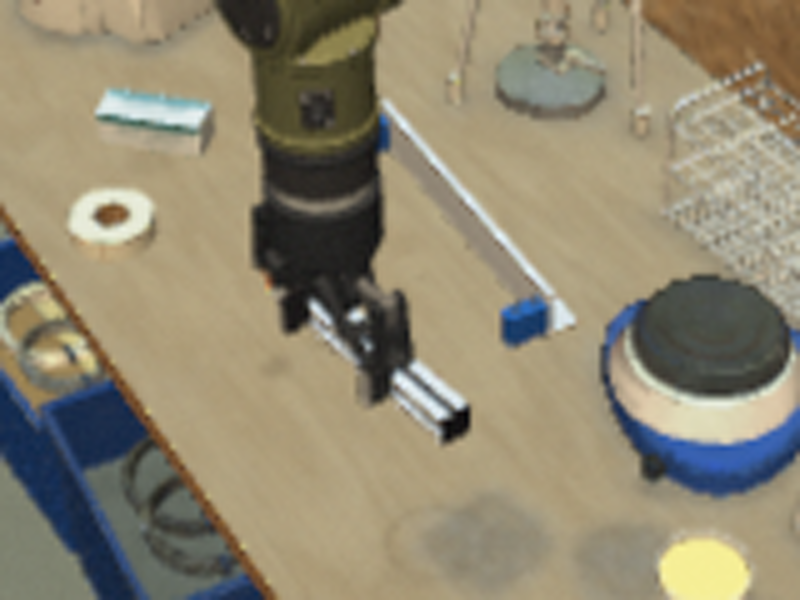

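The fingers stand in front of the profile's near face (contact about (300,320) and (375,390)), with both ends clear. I'll push and turn.

carry_out --plan "-0.0045 0 0 1.35; -0.0045 0 0 1.35; -0.0045 0 0 1.35; -0.0045 0 0 1.35; -0.0045 0 0 1.35; -0.0045 0 0 1.35; -0.0045 0 0 1.35; -0.0045 0 0 1.35"

```text
time_s: 6.55
position: [502.8, 89.1, -2.7]
ee_rot: [0.029, 1.0, 0.0, -0.0]
contact_force: [-0.7, 0.7, 0.4]
finger_gap: 0.998
grasp_force: 0.4
```

carry_out --plan "-0.0045 0.001 0 1.35; -0.0045 0.001 0 1.35; -0.0045 0.001 0 1.35; -0.0045 0.001 0 1.35; -0.0045 0.001 0 1.35; -0.0045 0.001 0 1.35; -0.004 0.001 0 1.35; -0.003 0.001 0 1.35"

```text
time_s: 7.35
position: [537.7, 92.5, -2.7]
ee_rot: [0.123, 0.992, 0.0, 0.0]
contact_force: [-1.0, -0.0, 0.0]
finger_gap: 0.995
grasp_force: 0.4
```

```bash
python3 - <<'E'
from h import *
s=r.sense(); print(s["position"],psi(s),s["contact_force"])
c=r.camera("scene"); t=r.camera("top")
for cams in ([t],[c]):
    p,f,n=fit(cams,"profile",PROF,[560,87,-.24]); print(p,f,n,[inbay(B,e) for e in ends(p)])
for cc,n in ((t,"top"),(c,"scene")):
  for q in ("orange_end","black_end"):
    for d in r.spot_point(cc,q)[:1]: print(n,q,d["conf"],inbay(B,onz(cc,d["xy"][0]*560,d["xy"][1]*420,12)))
E
```

```text
[537.68132368  92.54336102  -2.66138617] 75.85257348687736 [-1.03848536 -0.03674789  0.04980426]
[ 5.66985053e+02  8.24348005e+01 -3.22788337e-01] 0.7463892102241516 1 [array([-19.1917302 ,   8.41544441]), array([ -74.03761897, -183.91741416])]
[ 5.62418907e+02  7.51405651e+01 -3.62634140e-01] 0.6174496412277222 1 [array([-19.61607577,  -0.24554522]), array([ -82.08006068, -190.24094146])]
top black_end 0.69 [ -74.95332118 -186.19468196]
scene black_end 0.7 [ -63.64608707 -176.19470852]
```

carry_out --plan "0.01 0 0 0; 0.02 0 0 0; 0 0 -0.02 0; 0 0 -0.03 0; 0.03 -0.02 -0.03 0; 0.04 -0.03 -0.01 0; 0.03 -0.03 0 0; 0 -0.03 0 0" --jaw 0

```text
time_s: 8.55
position: [379.8, 17.8, 86.6]
ee_rot: [0.121, 0.993, -0.0, -0.002]
contact_force: [0.9, 0.1, 0.1]
finger_gap: 0.001
grasp_force: 0.0
```

```bash
python3 - <<'E'
from h import *
s=r.sense(); print(s["position"],psi(s),s["contact_force"])
c=r.camera("scene"); t=r.camera("top")
for cams in ([t],[c],[t,c]):
    p,f,n=fit(cams,"profile",PROF,[560,87,-.24]); print(p,f,n,[inbay(B,e) for e in ends(p)])
for cc,n in ((t,"top"),(c,"scene")):
  for q in ("orange_end","black_end"):
    for d in r.spot_point(cc,q)[:1]: print(n,q,d["conf"],inbay(B,onz(cc,d["xy"][0]*560,d["xy"][1]*420,12)))
cv2.imwrite("pics/b.png",cv2.resize(t["img"][155:245,190:310,::-1],(800,600),interpolation=cv2.INTER_CUBIC))
E
```

```text
[379.81268864  17.79695336  86.64955546] 76.11009248281961 [0.90726604 0.14056485 0.06086447]
[ 5.61698923e+02  8.60979790e+01 -2.40855860e-01] 0.0774032473564148 1 [array([-32.59963025,  13.75883711]), array([ -71.52085089, -182.41745754])]
[ 5.60056974e+02  9.21987773e+01 -2.58285103e-01] 0.15231788158416748 1 [array([-32.8078012 ,  19.42553186]), array([ -75.14214147, -176.04263341])]
[ 5.60908739e+02  8.57753721e+01 -2.39132603e-01] 0.29953259229660034 2 [array([-33.54356177,  13.43440048]), array([ -72.12666272, -182.8086741 ])]
top orange_end 0.67 [-30.24270905   4.44996466]
top black_end 0.89 [ -78.09842452 -175.43178229]
scene orange_end 0.6 [-33.19684994  11.64137406]
scene black_end 0.71 [ -40.4572321  -373.13094527]
```

View pics/b.png

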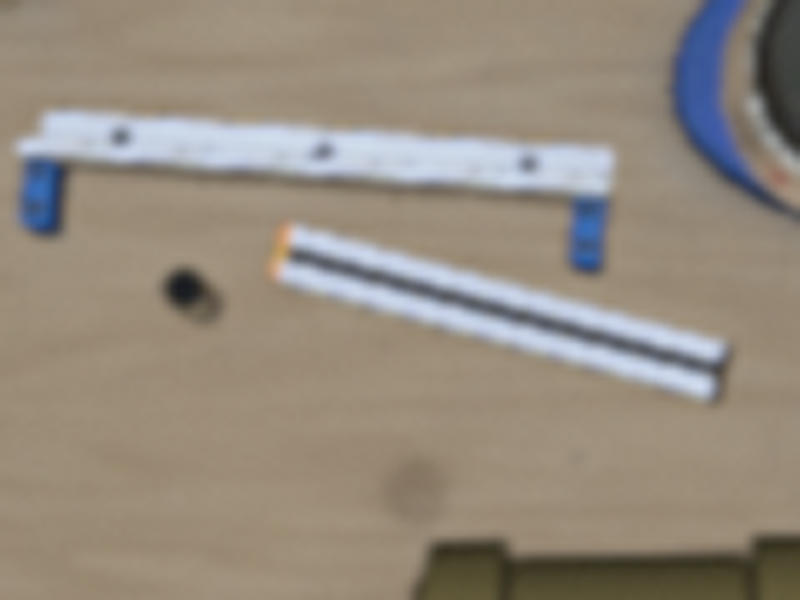

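carry_out --plan "-0.032 -0.004 0 0; -0.032 -0.004 0 0; -0.032 -0.004 0 0; -0.032 -0.004 0 0; -0.032 -0.004 0 0; 0 0 0.03 0; 0 0 0.03 0; 0 0 0.018 0"

```text
time_s: 9.85
position: [534.7, -40.1, 6.5]
ee_rot: [0.122, 0.993, -0.0, -0.001]
contact_force: [0.3, 0.5, -0.3]
finger_gap: 0.001
grasp_force: 0.0
```

```bash
python3 - <<'E'
from h import *
s=r.sense(); print(s["position"],psi(s),s["contact_force"])
a=np.radians(76.2); d=s["position"][:2]-[537.5,-10]; print("along",d@[np.cos(a),np.sin(a)],"across(tool x)",d@[-np.sin(a),np.cos(a)])
E
```

```text
[534.67059052 -40.05885693   6.5432128 ] 75.99457314289087 [ 0.33174264  0.4755699  -0.34624438]
along -29.866095204232348 across(tool x) -4.422306531433886
```

carry_out --plan "0.004 0 0 0; 0 0.005 0 0; 0 0.005 0 0; 0 0.004 0 0; 0 0.004 0 0; 0 0.004 0 0; 0 0.004 0 0; 0 0.004 0 0"

```text
time_s: 10.65
position: [539.3, -10.2, 9.3]
ee_rot: [0.122, 0.993, -0.0, 0.0]
contact_force: [-0.5, -2.5, 0.7]
finger_gap: 0.003
grasp_force: 0.9
```

carry_out --plan "0 0.004 0 0; 0 0.004 0 0; 0 0.004 0 0; 0 0.004 0 0; 0 0.004 0 0; 0 0.004 0 0; 0 0.004 0 0; 0 0 0 0"

```text
time_s: 11.45
position: [546.0, 17.6, 9.0]
ee_rot: [0.122, 0.993, 0.0, -0.0]
contact_force: [-1.1, -0.3, -1.0]
finger_gap: -0.0
grasp_force: 0.0
```

```bash
cat > look.py <<'E'
from h import *
s=r.sense(); print(s["position"],psi(s),s["contact_force"],"tcp in bay",inbay(B,s["position"]))
c=r.camera("scene"); t=r.camera("top")
for cams in ([t],[c]):
    p,f,n=fit(cams,"profile",PROF,[590,140,-.2]); print(p,f,n,[inbay(B,e) for e in ends(p)])
for cc,n in ((t,"top"),(c,"scene")):
  for q in ("orange_end","black_end"):
    for d in r.spot_point(cc,q)[:1]: print(n,q,d["conf"],inbay(B,onz(cc,d["xy"][0]*560,d["xy"][1]*420,12)))
im=np.vstack([cv2.resize(c["img"][y:y+48,x:x+128,::-1],(800,300),interpolation=cv2.INTER_CUBIC) for c,x,y in ((t,185,165),(c,205,160))])
cv2.imwrite("pics/l%.0f.png"%(s["time_s"]*100),im)
E
python3 look.py; ls pics
```

```text
[545.963889    17.57461915   9.03293094] 76.00846271077697 [-1.07476389 -0.26355726 -1.04037247] tcp in bay [ -64.69683513 -153.4911395 ]
[ 5.80427727e+02  1.69335675e+02 -2.55857656e-01] 0.41742151975631714 1 [array([-16.16496532,  97.45181063]), array([-58.02469267, -98.11854302])]
[ 5.65634202e+02  1.39312876e+02 -3.20054628e-01] 0.3197254538536072 1 [array([-23.36285637,  65.24978008]), array([ -77.68275867, -127.23229236])]
top orange_end 0.74 [-25.70287343  56.48847918]
scene orange_end 0.78 [-17.7754024   41.77425836]
scene black_end 0.86 [ -67.62806505 -139.00744752]
a.png
b.png
c2.png
crop.png
l1145.png
scene0.png
top0.png
```

View pics/l1145.png

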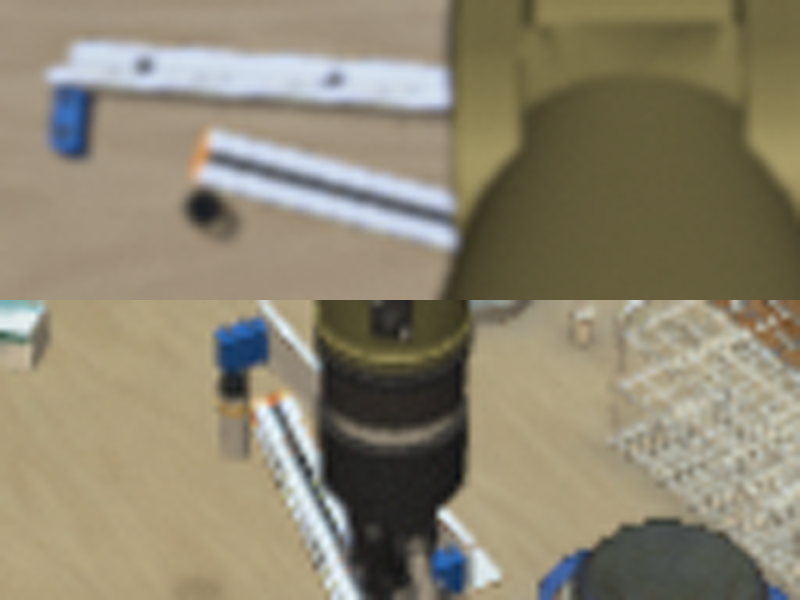

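carry_out --plan "0 0.004 0 0; 0 0.004 0 0; 0 0.004 0 0; 0 0.004 0 0; 0 0.004 0 0; 0 0.004 0 0; 0 0.003 0 0; 0 0 0 0"

```text
time_s: 12.65
position: [552.6, 43.6, 9.1]
ee_rot: [0.122, 0.993, 0.0, 0.0]
contact_force: [1.4, -0.1, 1.0]
finger_gap: -0.0
grasp_force: 0.0
```

carry_out --plan "0 0.003 0 0; 0 0.003 0 0; 0 0.002 0 0; 0 0.002 0 0; 0 0.002 0 0; 0 0 0 0; 0 0 0 0; 0 0 0 0"

```text
time_s: 13.45
position: [555.4, 54.7, 9.1]
ee_rot: [0.122, 0.993, 0.0, 0.0]
contact_force: [0.4, -0.1, 0.6]
finger_gap: 0.003
grasp_force: 0.0
```

```bash
python3 look.py
```

```text
[555.3917376   54.73148638   9.13856332] 75.97059339628561 [ 0.42440808 -0.10822148  0.5730907 ] tcp in bay [ -56.95002538 -115.94777724]
[ 5.79947643e+02  1.73581792e+02 -2.26000124e-01] 0.554365336894989 1 [array([-19.7640925 , 102.25327032]), array([-55.76678239, -94.47955948])]
[ 5.75948033e+02  1.75841266e+02 -3.25852010e-01] 0.3257996439933777 1 [array([-14.14520296, 102.04608366]), array([-69.58007835, -90.11784269])]
top orange_end 0.77 [-19.44876321  93.91131635]
scene orange_end 0.8 [-4.98435934 75.6175188 ]
scene black_end 0.49 [ -58.06721379 -105.88513309]
```

carry_out --plan "0 -0.010 0 0; 0 -0.010 0 0; 0.02 0 0 0; 0.028 0 0 0; 0 0.032 0 0; 0 0.032 0 0; 0 0.033 0 0; 0 0 0 0"

```text
time_s: 14.65
position: [529.0, 143.4, 9.6]
ee_rot: [0.121, 0.993, 0.001, 0.001]
contact_force: [-0.1, -0.2, 0.6]
finger_gap: -0.001
grasp_force: 0.0
```

carry_out --plan "0 0 0 0; 0 0 0 0; 0 0 0 0; 0 0 0 0; 0 0 0 0; 0 0 0 0; 0 0 0.006 0; 0 0 0.006 0" --jaw 0.085

```text
time_s: 15.45
position: [527.6, 140.9, -3.2]
ee_rot: [0.122, 0.993, 0.0, 0.0]
contact_force: [-0.0, -0.0, 0.1]
finger_gap: 0.997
grasp_force: 0.0
```

```bash
python3 look.py
```

```text
[527.56586861 140.94953865  -3.21791255] 75.9690377859296 [-0.01425281 -0.00673685  0.09695866] tcp in bay [-88.62622847 -31.06874756]
[ 5.75377658e+02  1.59033019e+02 -1.99088887e-01] 0.7820696234703064 1 [array([-26.3283373 ,  87.96240848]), array([ -57.0243064 , -109.66794719])]
[ 5.79620826e+02  1.59526689e+02 -3.06188579e-01] 0.40890324115753174 1 [array([-11.63675766,  86.43965298]), array([ -63.28255788, -106.77709402])]
top black_end 0.48 [ -59.47009064 -107.56585362]
scene orange_end 0.16 [-157.93683389 -427.42405101]
scene black_end 0.67 [ -53.39031727 -102.70303785]
```

carry_out --plan "-0.004 0 0 0; -0.004 0 0 0; -0.004 0 0 0; -0.004 0 0 0; -0.004 0 0 0; -0.0025 0.0005 0 -0.95; -0.0025 0.0005 0 -0.95; -0.0025 0.0005 0 -0.95"

```text
time_s: 16.65
position: [554.3, 135.7, -3.1]
ee_rot: [0.097, 0.995, -0.0, -0.0]
contact_force: [-1.0, -0.4, -0.3]
finger_gap: 0.995
grasp_force: 0.4
```

carry_out --plan "-0.0026 0.0004 0 -0.95; -0.0026 0.0004 0 -0.95; -0.0026 0.0003 0 -0.95; -0.0026 0.0003 0 -0.95; -0.0026 0.0002 0 -0.95; -0.0026 0.0002 0 -0.95; -0.0026 0.0001 0 -0.95; 0 0 0 0"

```text
time_s: 17.45
position: [573.4, 135.1, -2.8]
ee_rot: [0.039, 0.999, 0.0, 0.0]
contact_force: [0.0, 0.7, -0.6]
finger_gap: 0.997
grasp_force: 0.0
```

```bash
python3 look.py
```

```text
[573.35386505 135.11989213  -2.79573984] 85.49596279661189 [ 0.04571137  0.66723342 -0.56596528] tcp in bay [-42.62233899 -34.83272805]
[ 6.06450671e+02  1.23344854e+02 -1.62819001e-01] 0.9269474744796753 1 [array([ 2.72532088, 54.19974417]), array([ -20.78400114, -144.41372914])]
[ 5.9e+02  1.4e+02 -2.0e-01] 0.0 0 [array([-10.77457623,  69.59241591]), array([ -41.65059608, -128.00989025])]
top black_end 0.52 [-15.4218773  -96.45338816]
scene black_end 0.44 [-20.1789929  -98.59645156]
```

carry_out --plan "-0.0015 0 0 -0.6; -0.0015 0 0 -0.6; -0.0015 0 0 -0.6; -0.001 0 0 -0.2; -0.001 0 0 0; 0 0 0 0; 0 0 0 0; 0 0 0 0"

```text
time_s: 18.65
position: [578.9, 134.7, -3.0]
ee_rot: [0.022, 1.0, 0.0, -0.0]
contact_force: [-2.2, 0.6, 0.4]
finger_gap: 0.995
grasp_force: 1.4
```

carry_out --plan "-0.0005 0 0 0; -0.0005 0 0 0; -0.0005 0 0 0; 0 0 0 0; 0 0 0 0; 0 0 0 0; 0 0 0 0; 0 0 0 0"

```text
time_s: 19.45
position: [578.9, 134.7, -3.1]
ee_rot: [0.022, 1.0, 0.0, -0.002]
contact_force: [-7.7, 1.7, 4.1]
finger_gap: 0.995
grasp_force: 3.7
```

carry_out --plan "0.003 0 0 0; 0.01 0 0 0; 0.03 0 0 0; 0.03 0 -0.02 0; 0.04 0 -0.04 0; 0.04 0 -0.04 0; 0.03 0 -0.03 0; 0 0 0 0"

```text
time_s: 20.25
position: [406.1, 142.8, 121.3]
ee_rot: [0.021, 1.0, 0.001, 0.002]
contact_force: [0.5, 0.0, -0.3]
finger_gap: 0.993
grasp_force: 0.0
```

```bash
python3 look.py
```

```text
[406.1262763  142.81321505 121.28262858] 87.54891474578864 [ 0.54190359  0.01672757 -0.27582354] tcp in bay [-210.02672108  -34.66989529]
[ 6.04588453e+02  1.69894918e+02 -4.81097605e-02] 0.07925617694854736 1 [array([-12.67274372, 101.31169269]), array([-13.29469482, -98.68734025])]
[ 6.02737423e+02  1.74582748e+02 -4.37116796e-02] 0.10784780979156494 1 [array([-15.17258861, 105.9119092 ]), array([-14.9149246 , -94.08792482])]
top orange_end 0.69 [-10.25469932 105.41524927]
top black_end 0.73 [ -24.22895468 -101.4780983 ]
scene orange_end 0.89 [ 13.84459199 113.32020473]
scene black_end 0.87 [ -17.42114581 -100.9023401 ]
```

```bash
ls -t pics/l*.png | head -1; cp $(ls -t pics/l*.png | head -1) pics/final.png
```

```text
pics/l2025.png
```

View pics/final.png

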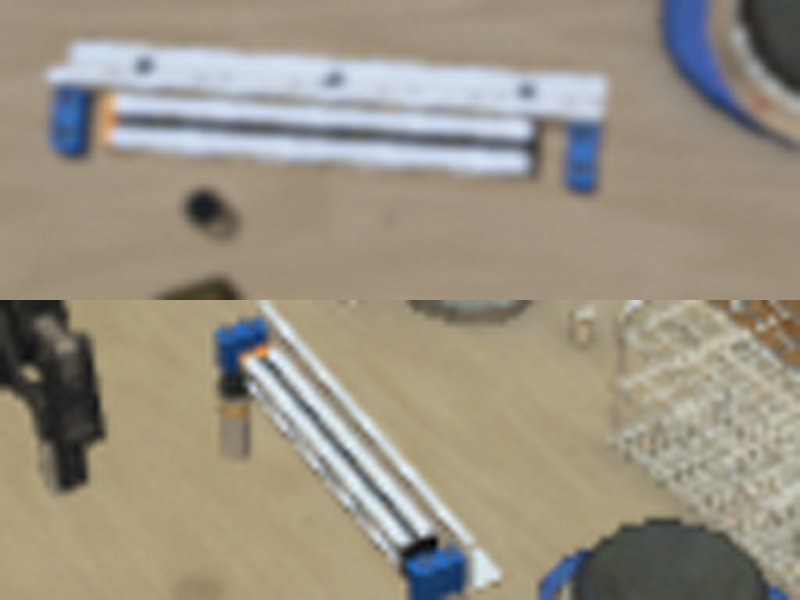

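The profile lies parallel to the fence, with its orange end at about (105,110) and its black end at about (535,150), between both stops. The firm contact force (about 8 N with no further travel) confirms it is seated, so I'll hand it in.

```bash
python3 -c "
from station import r
print(r.close_job())"
```

```text
the job is handed in; nothing more can be done
None
```

I handed the job in at about 20 s of the 72 s allowed: the orange end went in behind the post first, and in the last camera images the profile lies flat against the fence between the two stops with the hand clear; the hand-in call gave no verdict, and I did not re-measure the bystanders.

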